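# Set the bench grinder's tool rest with the gap gauge

### The arm

A 6-joint arm with a two-finger parallel gripper is mounted at the origin on the work surface. World frame = base frame: x ahead of the robot, y to its left, z up, the work surface at z = 0. Lengths are in m, angles in rad, forces in N, time in s.
With the tool pointing down it reaches from about 0.4 to 0.825 m from the base axis. Payload 7 kg.
Tool frame: the origin (TCP) lies at the very end of the fingers, on their centre line; the grasp point (between the pads) lies 19 mm behind it; z points along the fingers, y is the direction in which the jaws open and shut (so a half turn about z gives the same grasp; the last joint's range is limited). The gripper opens to 88 mm and grips with 3 to 60 N. Pads are 19 mm wide; open, the fingers measure 130 mm over their backs; the gripper's body (78 mm by 193 mm) begins 47 mm behind the grasp point.
Start: joints at [-0.886, 0.359, 0.012, 0, -1.224, -0.288], TCP at [0.261, -0.623, 0.227] pointing down, gripper open.
Joint ranges: [-3.07, 3.07], [-1.43, 2.12], [-1.02, 1.25], [-3.03, 1.67], [-3.05, -0], [-3.03, 3.03]. Speed limits (rad/s): [2.39, 2.39, 3.01, 3.14, 3.14, 3.14].

### API

Orientations are given as a unit quaternion [w, x, y, z].
In Python, from bench import bot, imaging gives the robot as it stands.
- The arm moves only by the shell command python3 -m inch 'ROWS' [OPENING] [FORCE]. ROWS is JSON, a list of rows, each a list of 2 entries, a list of its own where there are three numbers: the shift along the tool's x, y, z as a fraction of full scale, then the turn about the tool's z as a fraction of full scale. A call has 1 to 20 rows; each row shifts and turns the commanded pose from where the row before left it, along the tool's axes as they then stand; what a row does not reach is not made up. Full scale, the value 1, is 25 cm for a shift and 1.5 rad for a turn. A row lasts 1/8 s, in which the tool goes at most 62.5 mm and 10.7 degrees, less where a joint would pass 70% of its speed; a pose out of reach is approached as far as the arm can. A call with a number of a shift or a turn outside -1 to 1 is refused whole. A call with a gripper value outside its range is refused whole. OPENING is the closure, from 0 (fully open) to 1 (shut), set as the call begins (- or left out, the last holds). The fingers move at their own pace and stop on an object; FORCE is the grip in N (left out, the last holds). Time passes only in rows, so rows that do not move let the fingers close. It gives the time, the measured TCP pose, the force and the opening at its end, in the units of the state.
- bot.get_obs(): the state, without advancing time (a new reading comes with each control period).
- imaging.grab_frame(name): name is "scene" or "top" or "wrist"; returns the picture (384x512x3 uint8, red, green, blue); there is no depth.
- imaging.camera_params(name): a dict with "fx", "fy", "cx", "cy" (pixels), "camera_from_world" (4x4, takes a point from world to camera coordinates). Camera axes: x right, y down, z forward; pixel columns grow to the right and rows downward; lengths in m; the calibration is good to about 2 mm. The wrist camera is an equidistant fisheye: a pixel r from the principal point sees the ray r / f radians off the axis. A picture is of the moment at which its call begins: read the wrist's pose just before it. camera_params takes no time and is no camera call; for the wrist camera it gives the pose at the moment of the call.
- bot.job_done(): hands the job in, once; it reports no verdict.
The state is a dict: "time_s": time; "joint_pos": joint angles; "joint_velocities": joint speeds; "joint_torque": joint torques, N m; "eef_pos": TCP position; "tool_rot": TCP orientation; "contact_force": force on the tool from outside, world axes, zero at the start; "torque": the same for the moment, N m; "width": finger opening in m.
Only numpy, scipy, OpenCV 4.12 (cv2) and the standard library are available. Lean on these libraries where they do the work, as an engineer would, in place of code of your own. Each camera call takes 0.05 s, during which the arm holds its last target. There are 200 camera calls.

### The job

The tool rest stands too far from the grinding wheel. Take the gap gauge from the tool block, slip its blade down into the gap between rest and wheel until its shoulder sits on the rest, and slide the rest up, without forcing it, until it nips the blade against the wheel. Then draw the gauge out, leaving the rest as set, and put it back fully home in its slot in the block; leave the other things on the bench where they are.

Things in the scene. Friction and masses are not known exactly. Their poses are not given: they have to be found in the camera images.
- grinder: Grey 150 mm bench grinder, bolted down, wheels do not turn. Origin: centre of its base's underside, z up; front towards its own -x (about world +y). Shaft along its y, 130 mm up. At y = +125 mm the pale grinding wheel, 150 mm diameter, 25 mm wide, in a guard 52 mm wide, top at 218 mm, open in front (65 deg above to 35 below shaft level). At y = -125 mm a bare felt wheel, 142 mm diameter.
- wheel_front (a point): The foremost point of the grinding wheel's rim, mid-width, 130 mm above the bench. Axes as the grinder's: +x into the wheel, y along the shaft, z up.
- rest_edge (a point): Middle of the tool rest's upper edge facing the wheel, 133 mm above the bench (3 mm above wheel_front). The rest is a steel plate 6 mm thick, 75 mm wide (y +-37.5), reaching from this edge to its front edge at x = -55 mm; free space below and before it but for a bracket at y = -30 to -35 mm. Axes as the grinder's: +x towards the wheel, z up.
- tool_rest (a joint): Slide of the tool rest along the grinder's +x, towards the wheel, m. Gap between rest and wheel = 14 mm minus this value: 8 to 13 mm at the start, 3 mm at value 0.011. A snug clamp holds it: it slides when its front edge is pushed with about 4 N and stays where it is left.
- gauge: Gap gauge, 50-85 g, upright in the block: steel blade 3 mm thick (x 0 to +3), 22 mm wide, z -30 to +25 mm, on the +x face of a dark rosewood grip 22 mm thick (x -22 to 0), 26 mm wide (y +-13), z 0 to 70 mm. Origin: where the grip's lower end (the shoulder) meets the blade, mid-width; z up. On the rest: axes parallel to the rest's, blade on the wheel side; stands alone if within 4 mm of the edge.
- gauge_tip (a point): Middle of the lower end of the gauge's blade, 30 mm below the shoulder.
- tool_block: Wooden tool block, fixed, 150 mm (x) by 60 mm (y) by 50 mm tall. Origin: centre of its underside. Two palm gouges stand in it at x = -22 and -55 mm, 76 mm tall over its top, part of it.
- slot (a point): Centre of the mouth of the gauge's slot in the block's top, 50 mm above the bench, 45 mm from the block's centre along its +x. The slot is 8 mm along x, 28 mm along y, 38 mm deep. Axes as the block's. The gauge stands in it with its axes parallel to these, origin 1.5 mm to the -x side of the slot's centre, shoulder on the block's top.
- mallet: Bystander: round dark wooden carver's mallet standing on its head, 84 mm diameter, 218 mm tall. Origin: centre of its underside.
- gouge: Bystander: long carving gouge lying on the bench, 230 mm long, 24 mm thick. Origin: on the bench under the joint of handle and blade; its x runs along it to the edge.
- carving: Bystander: small carved bird on a 70 mm square wooden block, 98 mm tall. Origin: centre of its underside.
- slip_stone: Bystander: grey sharpening stone, 100 x 45 x 20 mm. Origin: centre of its underside.
Mind the look-alikes: they are no part of the job. What is shaped like the gauge but blue is not meant. Leave any purple look-alike of the tool_block alone.

How it is judged:
By the outcome, as a careful person would: the job done as asked, in the order asked, and still so for the second after the job is handed in, with the robot touching nothing.
It also fails if it takes over 64 s, if anything falls off the work surface, if the arm or the gripper's body presses on something with over 40 N, if the wrist force passes 120 N, or if a joint passes its speed limit or range.

## Working session

There is one attempt and no reset: what is moved stays moved. The work goes in short steps, Python scripts to look and compute and a shell command to move; the robot and the scene stay as the last step left them, time stands still between calls to the robot, and variables do not carry over. Pictures are saved under pics/ and viewed, about 8 in all and at most 12, crops included, and the job is handed in when it is done.

```bash
ls; mkdir -p pics; python3 - <<'E'
from bench import bot, imaging
import cv2,numpy as np
print(bot.get_obs())
for n in("scene","top"):
    p=imaging.camera_params(n);print(n,p)
a=[imaging.grab_frame(n) for n in("scene","top","wrist")]
for n,i in zip(("scene","top","wrist"),a): cv2.imwrite(f"pics/{n}0.png",i[:,:,::-1])
im=np.hstack([a[0],a[1]])
cv2.imwrite("pics/both.png",cv2.resize(np.vstack([a[0],a[1]]),(400*2,600*2))[:,:,::-1])
E
```

```text
pics
{'time_s': 0.0, 'joint_pos': array([-8.85909484e-01,  3.59370082e-01,  1.10870739e-02, -3.37132338e-04,
       -1.22406679e+00, -2.88105465e-01]), 'joint_velocities': array([-0.00080049,  0.00144094, -0.00141094,  0.00127043, -0.00162225,
        0.00165881]), 'joint_torque': array([-8.38932792e-04, -5.82712269e+01,  2.93046820e+01,  6.99698254e+00,
        6.74390380e-03, -1.74622232e-04]), 'eef_pos': array([ 0.26065724, -0.62214008,  0.22564816]), 'tool_rot': array([-2.23047558e-04, -1.97035500e-01,  9.80396034e-01,  7.60716515e-04]), 'contact_force': array([-0.24072531, -0.94092696,  0.32329052]), 'torque': array([0.01747605, 0.00139939, 0.05821095]), 'width': 0.08750509488729644}
scene {'fx': 369.88924691564284, 'fy': 369.88924691564284, 'cx': 252.70552359329895, 'cy': 194.38570059246857, 'camera_from_world': array([[ 0.73056345,  0.68243341,  0.02369988, -0.38401331],
       [ 0.440248  , -0.44419874, -0.7803007 , -0.17042014],
       [-0.52197581,  0.58049299, -0.62495531,  1.33716885],
       [ 0.        ,  0.        ,  0.        ,  1.        ]])}
top {'fx': 469.67621586987764, 'fy': 469.67621586987764, 'cx': 265.98219576048285, 'cy': 198.97948679676918, 'camera_from_world': array([[ 0.02025652, -0.99978047,  0.00535665, -0.05765665],
       [-0.99016469, -0.02080295, -0.13835149,  0.56396638],
       [ 0.13843255, -0.00250145, -0.99036871,  1.40525644],
       [ 0.        ,  0.        ,  0.        ,  1.        ]])}
```

```bash
python3 - <<'E'
import cv2
for n in("scene","top"): cv2.imwrite(f"pics/{n}0b.png",cv2.resize(cv2.imread(f"pics/{n}0.png"),(800,600),interpolation=cv2.INTER_CUBIC))
E
```

```text
(no output)
```

View pics/scene0b.png

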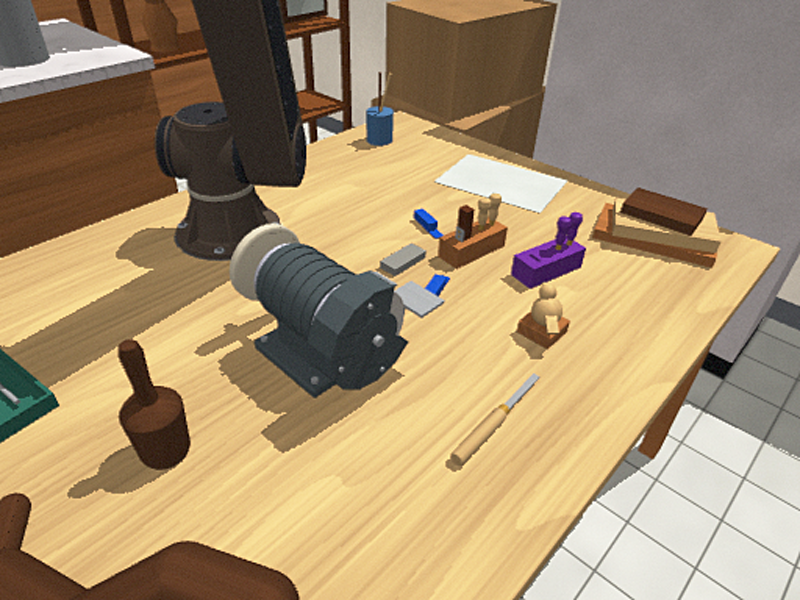

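View pics/top0b.png

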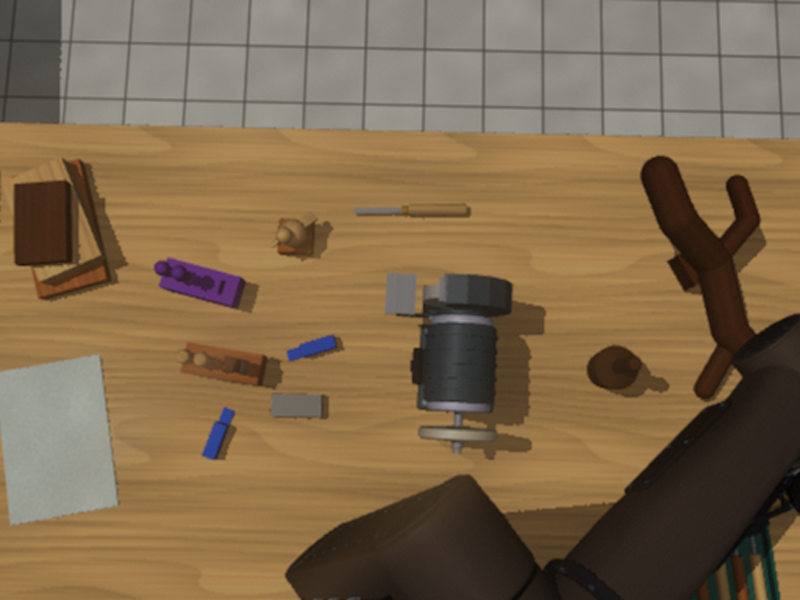

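The scene view shows the brown block at (473,240), with the dark rosewood gauge at (465,222). In the top view the block is at (224,363), the rest plate at (401,294), the guard at (470,295) and the felt wheel at (457,434). The look-alikes are the purple block at (200,283) and two blue gauges lying at (313,348) and (219,433). Only the brown block with the dark gauge fits the description, so I'll confirm it in a crop.

```bash
cat > h.py <<'E'
import numpy as np, cv2
from bench import bot, imaging
def ray(n,u,v,P=None):
    p=P or imaging.camera_params(n);T=np.array(p["camera_from_world"])
    x=(u-p["cx"])/p["fx"];y=(v-p["cy"])/p["fy"]
    if n=="wrist":
        r=np.hypot(x,y);d=np.array([x/r*np.sin(r),y/r*np.sin(r),np.cos(r)]) if r>0 else np.array([0,0,1.])
    else: d=np.array([x,y,1])
    R=T[:3,:3];return -R.T@T[:3,3],R.T@d
def onz(n,u,v,z,P=None):
    c,d=ray(n,u,v,P);return c+d*(z-c[2])/d[2]
def proj(n,X,P=None):
    p=P or imaging.camera_params(n);T=np.array(p["camera_from_world"]);q=T[:3,:3]@np.array(X)+T[:3,3]
    if n=="wrist":
        a=np.arctan2(np.hypot(q[0],q[1]),q[2]);h=np.hypot(q[0],q[1]);s=np.array([q[0]/h*a,q[1]/h*a])
    else: s=q[:2]/q[2]
    return p["fx"]*s[0]+p["cx"],p["fy"]*s[1]+p["cy"]
E
python3 - <<'E'
import cv2,numpy as np
t=cv2.imread("pics/top0.png");s=cv2.imread("pics/scene0.png")
c=lambda i,x,y,w,h,W,H:cv2.resize(i[y:y+h,x:x+w],(W,H),interpolation=cv2.INTER_CUBIC)
A=c(t,110,205,80,60,400,300);B=c(t,240,165,80,60,400,300)
C=c(s,260,110,80,60,400,300);D=c(s,220,165,80,60,400,300)
cv2.imwrite("pics/crop1.png",np.vstack([np.hstack([A,B]),np.hstack([C,D])]))
from h import *
print(imaging.camera_params("wrist"))
k=512/800
for nm,u,v,z in [("blk",187,343,.05),("blk",267,358,.05),("blk",263,385,.05),("blk",182,369,.05),("rest",388,274,.133),("rest",416,274,.133),("rest",415,314,.133),("rest",386,314,.133)]: print(nm,onz("top",u*k,v*k,z).round(4))
E
```

```text
{'fx': 297.3186396354542, 'fy': 297.3186396354542, 'cx': 253.77521890089156, 'cy': 190.10315734017823, 'camera_from_world': array([[-0.38582644,  0.92256872,  0.00221907,  0.67318544],
       [ 0.87710817,  0.36606655,  0.31092852, -0.03900352],
       [ 0.28604059,  0.12191081, -0.95043071,  0.39319798],
       [ 0.        ,  0.        ,  0.        ,  1.        ]])}
blk [0.4914 0.3958 0.05  ]
blk [0.4655 0.2395 0.05  ]
blk [0.4134 0.2447 0.05  ]
blk [0.4409 0.4023 0.05  ]
rest [0.6199 0.0067 0.133 ]
rest [ 0.621  -0.0451  0.133 ]
rest [ 0.5462 -0.0448  0.133 ]
rest [0.5451 0.0085 0.133 ]
```

View pics/crop1.png

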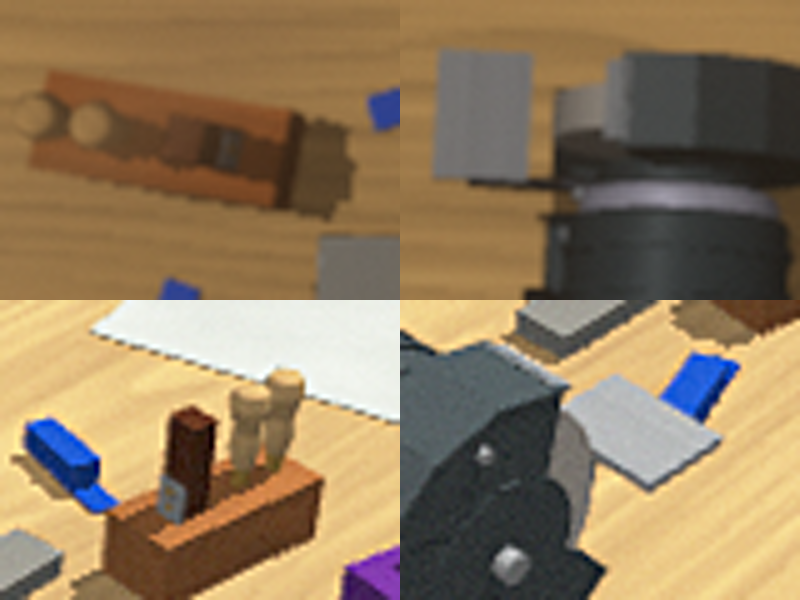

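The crop confirms it. The dark rosewood grip with its steel blade on the block's +x end stands in the brown block, and the tabs in blue and purple are decoys. The rest plate is at world x 0.545–0.62, y −0.045 to 0.008, so the grinder's x runs about along −y. Next I lift, turn so tool x lies along gauge x, and cross over.

```bash
python3 -m inch '[[[0,0,-0.06],-0.1125],[[0,0,-0.06],-0.1125],[[0,0,-0.06],-0.1125],[[0,0,-0.06],-0.1125],[[0,0,-0.06],-0.1125],[[0,0,-0.06],-0.1125],[[-0.16,-0.05,0],0],[[-0.17,-0.05,0],0],[[-0.17,-0.05,0],0],[[-0.17,-0.05,0],0],[[-0.17,-0.06,0],0],[[-0.17,-0.06,0],0],[[-0.17,-0.06,0],0],[[-0.17,-0.05,0],0],[[-0.17,-0.05,0],0],[[-0.17,-0.05,0],0],[[-0.17,-0.05,0],0],[[-0.16,-0.05,0],0]]' 0 20
```

```text
time_s: 2.4
eef_pos: [0.4978, -0.1479, 0.3165]
tool_rot: [0.0, -0.648, 0.762, 0.0]
contact_force: [1.2, -0.3, -0.1]
width: 0.0872
```

```bash
python3 -m inch '[[[-0.168,0.048,0.02],0],[[-0.169,0.048,0.04],0],[[-0.169,0.048,0.04],0],[[-0.169,0.048,0.04],0],[[-0.169,0.048,0.04],0],[[-0.169,0.048,0.04],0],[[-0.169,0.048,0.04],0],[[-0.169,0.048,0.04],0],[[-0.169,0.048,0.04],0],[[-0.168,0.048,0.04],0],[[0,0,0],0],[[0,0,0],0],[[0,0,0],0]]'
cat > snap.py <<'E'
import sys; from h import *; import pickle
n=sys.argv[1]; o=bot.get_obs();P=imaging.camera_params("wrist");im=imaging.grab_frame("wrist")
pickle.dump((P,o),open(f"pics/{n}.pkl","wb"));cv2.imwrite(f"pics/{n}.png",im[:,:,::-1])
x,y,w,h=map(int,sys.argv[2:6]) if len(sys.argv)>2 else (0,0,512,384)
s=min(800/w,600/h);cv2.imwrite(f"pics/{n}v.png",cv2.resize(im[y:y+h,x:x+w],None,fx=s,fy=s,interpolation=cv2.INTER_CUBIC)[:,:,::-1]);print(s,o["eef_pos"])
for t in sys.argv[6:]: print(t,proj("wrist",[float(a) for a in t.split(",")],P))
E
python3 snap.py w1 100 40 320 240 .4475,.2885,.12
```

```text
time_s: 4.03
eef_pos: [0.4471, 0.2857, 0.2219]
tool_rot: [0.0, -0.648, 0.762, 0.0]
contact_force: [-0.6, 0.2, 0.0]
width: 0.0877
2.5 [0.44705734 0.28565044 0.22188411]
.4475,.2885,.12 (np.float64(252.55366785164443), np.float64(192.14548733920472))
```

View pics/w1v.png

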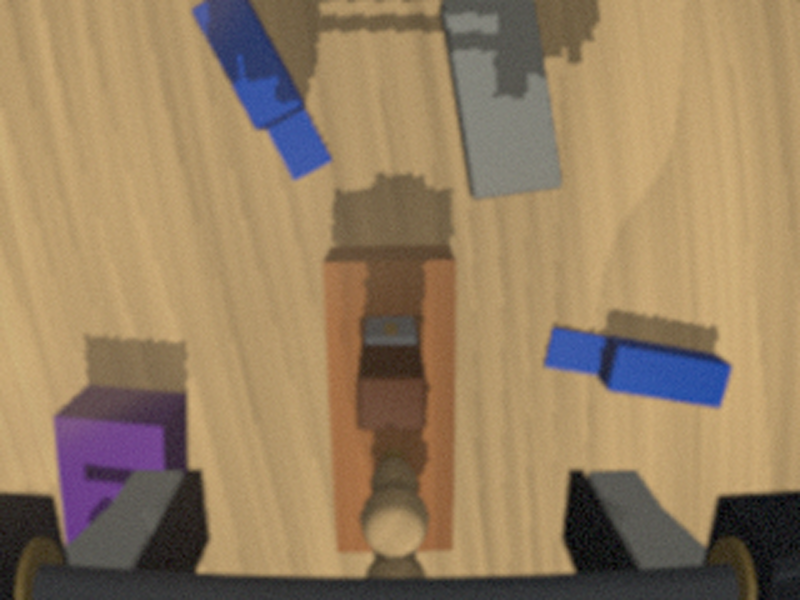

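The wrist view shows the gauge: grip top face spans (358–426, 375–428), blade face at (390,330). The block's +x end top edge runs from (325,261) to (455,261), and the block looks nearly upright in the picture, so the yaw is good.

```bash
python3 - <<'E'
from h import *;import pickle
P,o=pickle.load(open("pics/w1.pkl","rb"))
f=lambda u,v,z:onz("wrist",100+u/2.5,40+v/2.5,z,P)
g=[f(359,375,.12),f(426,375,.12),f(426,429,.12),f(358,429,.12)]
b=[f(325,261,.05),f(455,261,.05),f(452,550,.05),f(338,550,.05)]
for p in g+b:print(p.round(4))
a=np.arctan2(*(b[0]+b[1]-b[2]-b[3])[[1,0]]);a2=np.arctan2(*(b[1]-b[0])[[1,0]])
print("yaw x",np.degrees(a),np.degrees(a2)-90, np.degrees(a2)+90)
for a in (a,np.radians(-99.3)):
  x=np.array([np.cos(a),np.sin(a)])
  be=(b[0]+b[1])[:2]/2; print("origin from block",be-x*.0315,"grip c",be-x*.0425)
print("grip c from grip",np.mean(g,0)[:2], "sizes",np.linalg.norm(g[0]-g[1]),np.linalg.norm(g[1]-g[2]),np.linalg.norm(b[0]-b[1]))
E
```

```text
[0.4553 0.2851 0.12  ]
[0.4309 0.2891 0.12  ]
[0.434  0.3104 0.12  ]
[0.4594 0.3062 0.12  ]
[0.4674 0.2517 0.05  ]
[0.4097 0.2612 0.05  ]
[0.4307 0.4093 0.05  ]
[0.489  0.3995 0.05  ]
yaw x -98.18909795941788 80.71029799370282 260.71029799370285
origin from block [0.44302135 0.2876203 ] grip c [0.4445882  0.29850813]
origin from block [0.44362499 0.28752745] grip c [0.44540263 0.29838286]
grip c from grip [0.44490918 0.29771402] sizes 0.02471692952969078 0.021525947533829845 0.0584738781478501
```

```bash
python3 -m inch '[[[-0.024,0.009,0.05],0],[[-0.023,0.008,0.07],0],[[0,0,0.07],0],[[0,0,0.07],0],[[0,0,0.07],0],[[0,0,0.07],0],[[0,0,0.07],0],[[0,0,0.05],0],[[0,0,0.024],0],[[0,0,0],0],[[0,0,0],0]]' 0 && python3 -m inch '[[[0,0,0],0],[[0,0,0],0],[[0,0,0],0],[[0,0,0],0],[[0,0,0],0],[[0,0,0],0]]' 1 20
```

```text
time_s: 5.45
eef_pos: [0.4449, 0.299, 0.0861]
tool_rot: [0.0, -0.648, 0.762, 0.0]
contact_force: [0.0, -0.3, 0.6]
width: 0.0873
time_s: 6.2
eef_pos: [0.4446, 0.2986, 0.0856]
tool_rot: [-0.0, -0.648, 0.762, -0.0]
contact_force: [-0.3, 0.8, -0.3]
width: 0.0331
```

```bash
python3 -m inch '[[[0,0,0],0],[[0,0,0],0],[[0,0,0],0],[[0,0,0],0]]'; python3 snap.py w2 100 40 320 240
```

```text
time_s: 6.7
eef_pos: [0.4447, 0.2986, 0.0856]
tool_rot: [0.0, -0.648, 0.762, -0.0]
contact_force: [0.5, 0.6, 0.6]
width: 0.026
2.5 [0.4446547  0.29864524 0.08559274]
```

View pics/w2v.png

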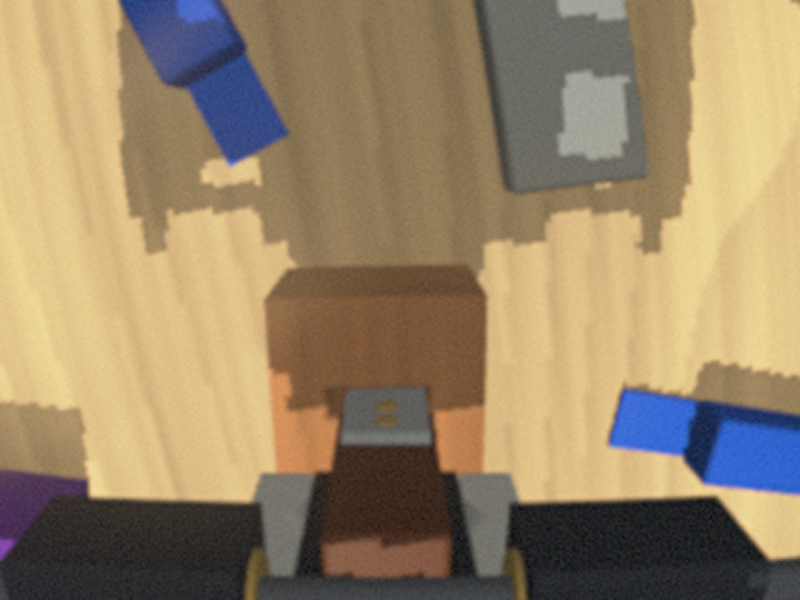

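Grasp is good: width 26.0 mm, the grip centred between the pads, and the blade's front foot at (343–430, 388). I'll record where the gauge sits in the tool frame; this TCP pose is also the home pose for the return.

```bash
python3 - <<'E'
from h import *;import pickle
from scipy.spatial.transform import Rotation as R
P,o=pickle.load(open("pics/w2.pkl","rb"))
f=lambda u,v,z:onz("wrist",100+u/2.5,40+v/2.5,z,P)
q=o["tool_rot"];Rt=R.from_quat([q[1],q[2],q[3],q[0]])
print(o["tool_rot"])
for nm,u,v,z in [("blade L",343,388,.05),("blade R",430,388,.05),("bladetop L",338,443,.075),("bladetop R",432,443,.075),("blk L",267,299,.05),("blk R",486,297,.05)]:
    print(nm,(Rt.inv().apply(f(u,v,z)-o["eef_pos"])*1000).round(1))
for c in ((388,274),(416,274),(415,314),(386,314)): pass
E
```

```text
[ 4.32829332e-05 -6.47770053e-01  7.61835912e-01 -1.32867074e-05]
blade L [ 17.1 -10.3  35.6]
blade R [17.1 13.8 35.6]
bladetop L [ 11.4 -10.3  10.6]
bladetop R [11.4 13.  10.6]
blk L [ 42.4 -30.4  35.6]
blk R [42.9 28.4 35.6]
```

```bash
python3 -m inch '[[[0,0,-0.05],0],[[0,0,-0.1],0],[[0,0,-0.11],0],[[0,0,-0.11],0],[[0,0,-0.11],0],[[0,0,-0.11],0],[[0,0,-0.11],0],[[0.113,-0.074,0],0],[[0.113,-0.074,0],0],[[0.113,-0.075,0],0],[[0.113,-0.075,0],0],[[0.114,-0.075,0],0],[[0.113,-0.075,0],0],[[0.113,-0.075,0],0],[[0.113,-0.075,0],0],[[0.113,-0.074,0],0],[[0.113,-0.074,0],0],[[0,0,0],-0.052],[[0,0,0],-0.053],[[0,0,0],0]]' && python3 -m inch '[[[0,0,0],0],[[0,0,0],0]]' && python3 snap.py w3 130 60 260 195
```

```text
time_s: 9.25
eef_pos: [0.583, -0.0105, 0.2612]
tool_rot: [0.0, -0.705, 0.709, -0.0]
contact_force: [0.1, -0.1, -0.5]
width: 0.0256
time_s: 9.5
eef_pos: [0.5831, -0.0103, 0.2608]
tool_rot: [0.0, -0.705, 0.709, 0.0]
contact_force: [-0.1, 0.3, -1.3]
width: 0.026
3.076923076923077 [ 0.58312013 -0.01025069  0.26075174]
```

View pics/w3v.png

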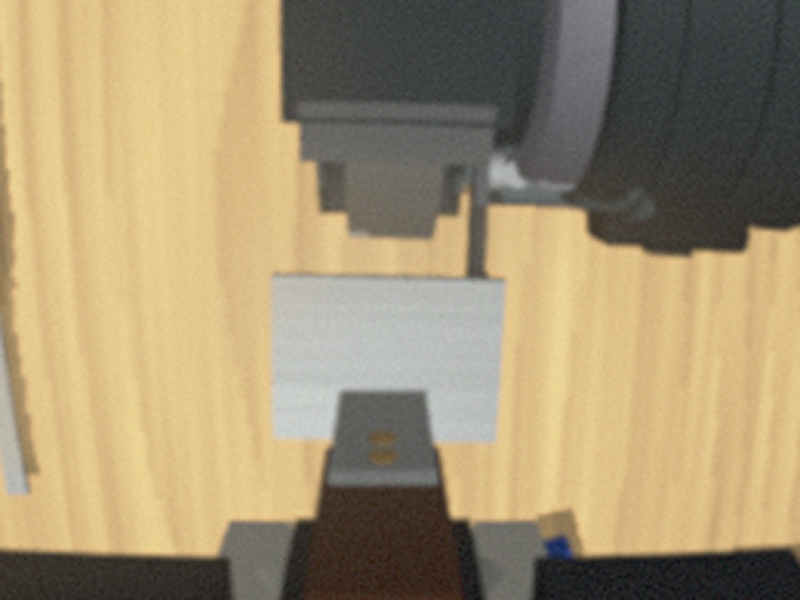

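The rest's wheel-side edge runs (273,276)–(505,280) with front corners (275,438) and (495,441). The blade tip is at (342–426, 391), the blade's top front edge at (329–438, 473), and the wheel silhouette ends at y≈236.

```bash
cat > m.py <<'E'
from h import *;import pickle,sys
from scipy.spatial.transform import Rotation as R
def load(n,x0,y0,s):
    P,o=pickle.load(open(f"pics/{n}.pkl","rb"));q=o["tool_rot"];Rt=R.from_quat([q[1],q[2],q[3],q[0]])
    return (lambda u,v,z:onz("wrist",x0+u/s,y0+v/s,z,P)),(lambda X:(Rt.inv().apply(X-o["eef_pos"])*1000).round(1)),o,P,Rt
E
python3 - <<'E'
from m import *
f,t,o,P,Rt=load("w3",130,60,3.0769)
z=o["eef_pos"][2]
for nm,u,v,h in [("edge L",273,276,.133),("edge R",505,280,.133),("front L",275,438,.133),("front R",495,441,.133),("tip L",342,391,z-.0656),("tip R",426,391,z-.0656),("top L",329,473,z-.0106),("top R",438,473,z-.0106)]:
    X=f(u,v,h);print(nm,X.round(4),t(X))
c,d=ray("wrist",130+390/3.0769,60+236/3.0769,P)
n=np.array([d[1],d[2]]);print("cam",c,d)
# wheel front y: ray in y-z plane tangent to circle radius .075 centred (yc,.13)
a=np.arctan2(d[2],d[1]); nrm=np.array([-np.sin(a),np.cos(a)])
# centre at distance .075 behind ray (toward -y)
s=(c[1:]@nrm); 
for sg in(1,-1):
    yc=(s+sg*.075-nrm[1]*.13)/nrm[0];print("wheel centre y",yc,"front y",yc+.075)
print(o["tool_rot"])
E
```

```text
edge L [ 0.6162 -0.0425  0.133 ] [ 32.2 -33.3 127.8]
edge R [ 0.5422 -0.0409  0.133 ] [ 30.9  40.7 127.7]
front L [0.6177 0.0124 0.133 ] [-22.8 -34.5 127.8]
front R [0.5438 0.0139 0.133 ] [-24.   39.4 127.8]
tip L [ 0.592  -0.0237  0.1952] [13.4 -8.9 65.6]
tip R [ 0.5704 -0.0235  0.1952] [13.4 12.7 65.6]
top L [ 0.5924 -0.0239  0.2502] [13.6 -9.3 10.6]
top R [ 0.5705 -0.0237  0.2502] [13.5 12.5 10.6]
cam [ 0.58160616 -0.09462364  0.4192539 ] [-0.00920741  0.13709544 -0.99051505]
wheel centre y 0.021126453534279076 front y 0.09612645353427907
wheel centre y -0.13030349352860826 front y -0.055303493528608264
[ 6.65541310e-05 -7.05435857e-01  7.08773763e-01  9.16151516e-06]
```

The checks agree: rest depth 55.0 mm, width 74 mm, blade vertical, and a gap of about 13 mm. I turn +1.2°, move above the gap, lower so the tip is just above the rest, and look again.

```bash
python3 -m inch '[[[0,0,0],0.0133],[[0.03,0.002,0],0],[[0.032,0.002,0.02],0],[[0.03,0.001,0.05],0],[[0,0,0.07],0],[[0,0,0.06],0],[[0,0,0],0],[[0,0,0],0],[[0,0,0],0]]' && python3 snap.py w4 160 90 200 150
```

```text
time_s: 10.68
eef_pos: [0.5819, -0.0333, 0.2113]
tool_rot: [0.0, -0.699, 0.715, -0.0]
contact_force: [0.0, 0.7, -0.5]
width: 0.026
4.0 [ 0.58185558 -0.03327774  0.21127771]
```

View pics/w4v.png

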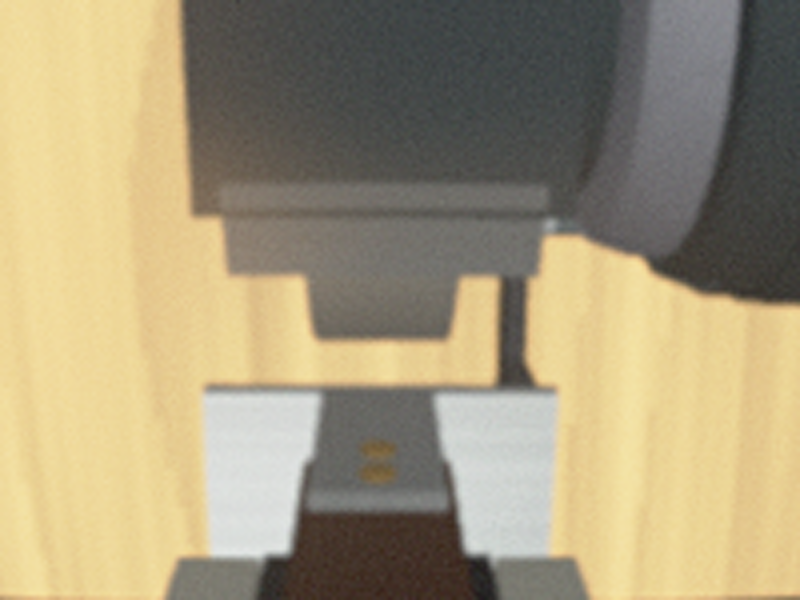

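The rest's edge is at y≈386, x 205–557. The blade tip is at y≈389, x 321–436. The wheel silhouette ends at y≈338, x 313–452. The gauge is square and laterally centred; now the fore-aft numbers.

```bash
python3 - <<'E'
from m import *
f,t,o,P,Rt=load("w4",160,90,4.)
z=o["eef_pos"][2];print(z)
for nm,u,v,h in [("edge L",205,386,.133),("edge R",557,386,.133),("tip L",321,389,z-.0656),("tip R",436,389,z-.0656),("top",305,492,z-.0106),("top",450,492,z-.0106)]:
    X=f(u,v,h);print(nm,X.round(4),t(X))
c,d=ray("wrist",160+382/4,90+338/4,P)
a=np.arctan2(d[2],d[1]); nrm=np.array([-np.sin(a),np.cos(a)])
s=(c[1:]@nrm);print("wheel front y",(s-.075-nrm[1]*.13)/nrm[0]+.075)
g=cv2.imread("pics/w4.png",0)
print(g[90+88:90+104,160+95].tolist(), g[90+88:90+104,160+65].tolist())
E
```

```text
0.21127770884060262
edge L [ 0.6163 -0.044   0.133 ] [  9.9 -34.6  78.3]
edge R [ 0.5424 -0.0422  0.133 ] [ 9.9 39.4 78.2]
tip L [ 0.5912 -0.0467  0.1457] [13.2 -9.6 65.6]
tip R [ 0.5685 -0.0462  0.1457] [13.2 13.2 65.6]
top [ 0.5912 -0.0476  0.2007] [14.1 -9.7 10.6]
top [ 0.5689 -0.047   0.2007] [14.1 12.6 10.6]
wheel front y -0.055334670883239054
[219, 215, 216, 219, 216, 217, 217, 202, 158, 113, 102, 100, 102, 100, 102, 100] [197, 193, 198, 197, 194, 195, 193, 180, 146, 148, 188, 217, 216, 215, 213, 217]
```

With the pixel columns read (camera also sees the plate's dark side face), the blade's back sits about 2 mm past the edge and 8 mm short of the wheel, which is where I want it. Lowering now, gently at the end.

```bash
python3 -m inch '[[[0,0,0.03],0],[[0,0,0.04],0],[[0,0,0.04],0],[[0,0,0.03],0],[[0,0,0.015],0],[[0,0,0.006],0],[[0,0,0],0],[[0,0,0],0]]' && python3 -m inch '[[[0,0,0.002],0],[[0,0,0.002],0],[[0,0,0],0]]' && python3 -m inch '[[[0,0,0.002],0],[[0,0,0.002],0],[[0,0,0],0]]'
```

```text
time_s: 11.72
eef_pos: [0.5816, -0.0334, 0.1706]
tool_rot: [0.0, -0.699, 0.715, -0.0]
contact_force: [0.6, -0.3, -1.4]
width: 0.0259
time_s: 12.1
eef_pos: [0.5814, -0.0334, 0.1693]
tool_rot: [-0.0, -0.699, 0.716, -0.0]
contact_force: [0.0, -0.4, -1.9]
width: 0.026
time_s: 12.48
eef_pos: [0.5814, -0.0334, 0.1686]
tool_rot: [0.0, -0.699, 0.715, -0.0]
contact_force: [-0.5, 1.1, 2.5]
width: 0.0258
```

```bash
python3 -m inch '[[[0,0,0],0],[[0,0,0],0],[[0,0,0],0],[[0,0,0],0],[[0,0,0],0]]' 0.43 && python3 -m inch '[[[0,0,-0.03],0],[[0,0,-0.07],0],[[0,0,-0.09],0],[[0,0,-0.09],0],[[0,0,-0.08],0],[[-0.095,0,0],0],[[-0.095,0,0],0],[[-0.095,0,0],0],[[0,0,0],0],[[0,0,0],0]]' && python3 snap.py w5 140 70 240 180
```

```text
time_s: 13.1
eef_pos: [0.5814, -0.0334, 0.1683]
tool_rot: [0.0, -0.699, 0.716, -0.0]
contact_force: [0.1, 0.1, -0.2]
width: 0.0495
time_s: 14.35
eef_pos: [0.5831, 0.0377, 0.2587]
tool_rot: [0.0, -0.699, 0.715, -0.0]
contact_force: [-0.3, -0.5, -0.9]
width: 0.05
3.3333333333333335 [0.58312432 0.03766006 0.25866163]
```

View pics/w5v.png

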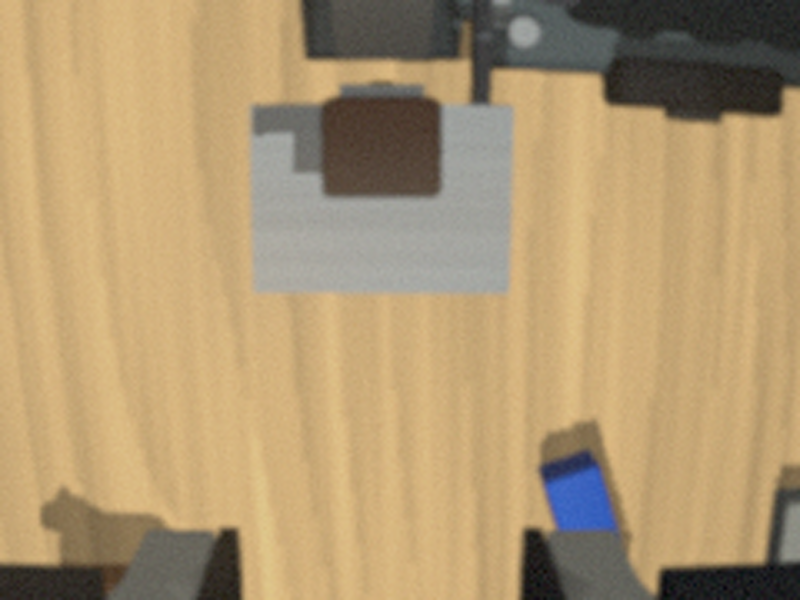

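The gauge stands square on the rest with its blade (340–424, 90) just past the edge (y≈105), and the rest's front edge is at y≈292. Next I close the fingers, go down in front of the rest and push.

```bash
python3 -c "
from m import *
f,t,o,P,Rt=load('w5',140,70,3.3333)
for u,v,z in[(253,292,.133),(509,292,.133),(251,106,.133),(322,192,.203),(440,192,.203),(322,98,.203)]:
  X=f(u,v,z);print(X.round(4),t(X))"
python3 -m inch '[[[0,0,0.03],0],[[0,0,0.07],0],[[0,0,0.08],0],[[0,0,0.08],0],[[0,0,0.08],0],[[0,0,0.08],0],[[0,0,0.08],0],[[0,0,0.05],0],[[0,0,0.017],0],[[0,0,0],0],[[0.012,0,0],0],[[0.012,0,0],0],[[0.012,0,0],0],[[0,0,0],0],[[0,0,0],0]]' 1 20
```

```text
[0.6185 0.0121 0.133 ] [ 24.7 -36.  125.7]
[0.5433 0.0139 0.133 ] [ 24.7  39.3 125.7]
[ 0.6165 -0.0423  0.133 ] [ 79.2 -35.3 125.7]
[ 0.5929 -0.0241  0.203 ] [ 61.5 -11.2  55.7]
[ 0.5674 -0.0235  0.203 ] [61.5 14.3 55.7]
[ 0.5922 -0.0445  0.203 ] [ 81.9 -11.   55.7]
time_s: 16.27
eef_pos: [0.5829, 0.0288, 0.1166]
tool_rot: [0.0, -0.699, 0.716, -0.0]
contact_force: [-0.1, 0.6, -0.0]
width: 0.0009
```

```bash
python3 -m inch '[[[0.008,0,0],0],[[0.008,0,0],0],[[0.004,0,0],0],[[0,0,0],0]]'; python3 -m inch '[[[0.004,0,0],0],[[0.004,0,0],0],[[0,0,0],0]]'; python3 -m inch '[[[0.004,0,0],0],[[0.004,0,0],0],[[0,0,0],0]]'
```

```text
time_s: 16.77
eef_pos: [0.5828, 0.0238, 0.1166]
tool_rot: [-0.0, -0.699, 0.716, 0.0]
contact_force: [-0.9, 0.5, -0.4]
width: -0.0
time_s: 17.15
eef_pos: [0.5828, 0.0222, 0.1166]
tool_rot: [0.0, -0.699, 0.715, 0.0]
contact_force: [-0.3, 3.8, -0.7]
width: 0.0002
time_s: 17.52
eef_pos: [0.5827, 0.0198, 0.1166]
tool_rot: [0.0, -0.699, 0.716, -0.0]
contact_force: [-0.6, 3.9, 0.7]
width: 0.0001
```

```bash
python3 -m inch '[[[0.004,0,0],0],[[0.004,0,0],0],[[0,0,0],0]]'; python3 -m inch '[[[0.004,0,0],0],[[0.004,0,0],0],[[0,0,0],0]]'; python3 -m inch '[[[0.003,0,0],0],[[0,0,0],0]]'; python3 -m inch '[[[0.003,0,0],0],[[0,0,0],0]]'
```

```text
time_s: 17.9
eef_pos: [0.5827, 0.0177, 0.1166]
tool_rot: [-0.0, -0.699, 0.716, -0.0]
contact_force: [-0.1, 3.0, 0.4]
width: 0.0005
time_s: 18.27
eef_pos: [0.5826, 0.0157, 0.1166]
tool_rot: [-0.0, -0.699, 0.716, -0.0]
contact_force: [0.3, 3.4, 0.3]
width: -0.0
time_s: 18.52
eef_pos: [0.5826, 0.0151, 0.1166]
tool_rot: [0.0, -0.699, 0.716, -0.0]
contact_force: [-1.0, 4.4, -0.2]
width: 0.0003
time_s: 18.77
eef_pos: [0.5826, 0.0143, 0.1166]
tool_rot: [0.0, -0.699, 0.716, -0.0]
contact_force: [0.4, 3.4, 0.1]
width: 0.0006
```

```bash
for i in 1; do python3 -m inch '[[[0.002,0,0],0],[[0,0,0],0]]'; python3 -m inch '[[[0.002,0,0],0],[[0,0,0],0]]';python3 -m inch '[[[0.002,0,0],0],[[0,0,0],0]]'; python3 -m inch '[[[0.002,0,0],0],[[0,0,0],0]]'; done
```

```text
time_s: 19.02
eef_pos: [0.5825, 0.0138, 0.1166]
tool_rot: [0.0, -0.699, 0.716, -0.0]
contact_force: [-0.7, 4.2, -0.1]
width: 0.0003
time_s: 19.27
eef_pos: [0.5826, 0.0134, 0.1166]
tool_rot: [0.0, -0.699, 0.716, 0.0]
contact_force: [-0.8, 5.0, -0.4]
width: 0.0004
time_s: 19.52
eef_pos: [0.5826, 0.0133, 0.1166]
tool_rot: [0.0, -0.699, 0.716, 0.0]
contact_force: [-0.2, 6.7, 0.7]
width: 0.0003
time_s: 19.77
eef_pos: [0.5826, 0.0133, 0.1166]
tool_rot: [0.001, -0.699, 0.716, 0.0]
contact_force: [-1.1, 8.8, 0.4]
width: 0.0007
```

The force climbed to 6.7 and then 8.8 N with no more travel: the rest stopped after about 9.2 mm, so the blade is nipped. Back off, go over the gauge and look.

```bash
python3 -m inch '[[[-0.03,0,0],0],[[-0.07,0,0],0],[[0,0,-0.04],0],[[0,0,-0.08],0],[[0,0,-0.09],0],[[0,0,-0.09],0],[[0,0,-0.09],0],[[0,0,-0.09],0],[[0,0,-0.09],0],[[0.07,0,0],0],[[0.09,0,0],0],[[0.09,0,0],0],[[0.06,0,0],0],[[0,0,0],0],[[0,0,0],0],[[0,0,0],0]]' 0.43 && python3 snap.py w6 150 60 220 165
```

```text
time_s: 21.78
eef_pos: [0.5813, -0.0396, 0.259]
tool_rot: [-0.0, -0.699, 0.715, 0.0]
contact_force: [0.2, -0.2, 0.1]
width: 0.0498
3.6363636363636362 [ 0.58129672 -0.03964646  0.25900141]
```

View pics/w6v.png

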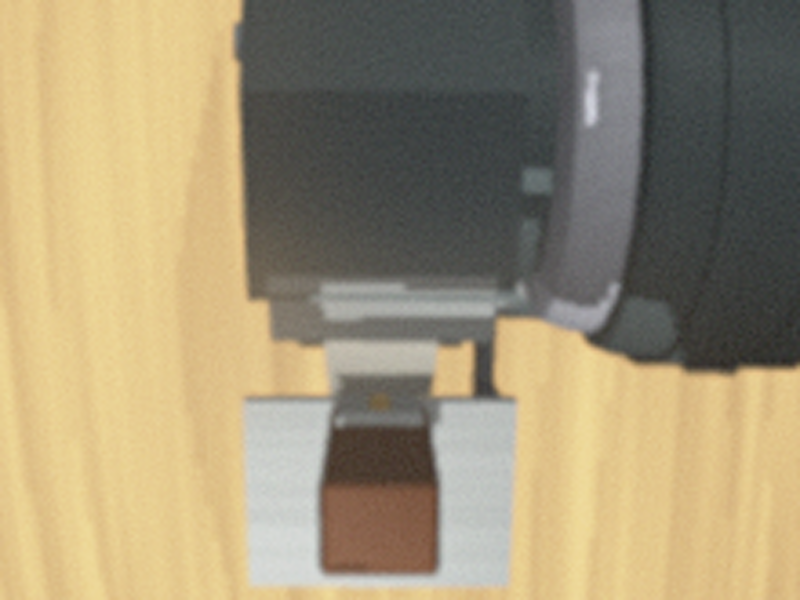

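The blade sits between the rest edge (y≈400) and the wheel with no light between them, and the grip is upright (top face 320–438, 483–573). Checking the numbers before regrasping.

```bash
python3 -c "
from m import *
f,t,o,P,Rt=load('w6',150,60,3.63636)
for n,u,v,z in[('edge',246,400,.133),('edge',515,400,.133),('front',250,583,.133),('front',508,583,.133),('gripTop',322,483,.203),('gripTop',437,483,.203),('gripTop',438,573,.203),('gripTop',320,573,.203)]:
  X=f(u,v,z);print(n,X.round(4),t(X))"
```

```text
edge [ 0.6157 -0.0525  0.133 ] [ 12.1 -34.7 126. ]
edge [ 0.5424 -0.0507  0.133 ] [ 12.   38.7 126. ]
front [0.618  0.0018 0.133 ] [-42.3 -35.7 126. ]
front [0.5434 0.0037 0.133 ] [-42.4  38.8 126. ]
gripTop [ 0.5915 -0.0517  0.203 ] [ 11.8 -10.5  56. ]
gripTop [ 0.5674 -0.0511  0.203 ] [11.8 13.6 56. ]
gripTop [ 0.5673 -0.0306  0.203 ] [-8.7 14.2 56. ]
gripTop [ 0.5928 -0.0312  0.203 ] [ -8.7 -11.3  56. ]
```

```bash
python3 -m inch '[[[0.004,0,0.03],0],[[0,0,0.06],0],[[0,0,0.08],0],[[0,0,0.08],0],[[0,0,0.07],0],[[0,0,0.03],0],[[0,0,0.011],0],[[0,0,0],0],[[0,0,0],0]]' && python3 -m inch '[[[0,0,0],0],[[0,0,0],0],[[0,0,0],0],[[0,0,0],0],[[0,0,0],0],[[0,0,0],0]]' 1 20 && python3 -m inch '[[[0,0,-0.006],0],[[0,0,-0.01],0],[[0,0,-0.01],0],[[0,0,0],0]]'
```

```text
time_s: 22.95
eef_pos: [0.5816, -0.0411, 0.1694]
tool_rot: [0.0, -0.699, 0.715, -0.0]
contact_force: [-0.4, 0.2, 0.3]
width: 0.0496
time_s: 23.7
eef_pos: [0.5812, -0.0411, 0.1689]
tool_rot: [0.0, -0.699, 0.716, -0.0]
contact_force: [-1.6, -0.7, 2.0]
width: 0.026
time_s: 24.2
eef_pos: [0.5809, -0.0411, 0.1754]
tool_rot: [-0.0, -0.699, 0.716, 0.0]
contact_force: [-1.4, -0.2, -1.8]
width: 0.0259
```

```bash
python3 -m inch '[[[0,0,-0.02],0],[[0,0,-0.05],0],[[0,0,-0.07],0],[[0,0,-0.08],0],[[0,0,-0.08],0],[[0,0,-0.04],0],[[0,0,0],0.046],[[0,0,0],0.046],[[0,0,0],0],[[0,0,0],0]]' && python3 - <<'E'
from m import *
o=bot.get_obs();q=o["tool_rot"];Rt=R.from_quat([q[1],q[2],q[3],q[0]]);print(o["eef_pos"],q, Rt.inv().apply(np.array([.4447,.2986,.16])-o["eef_pos"])/.25, Rt.apply([1,0,0]))
E
```

```text
time_s: 25.45
eef_pos: [0.5813, -0.0411, 0.2605]
tool_rot: [0.0, -0.648, 0.761, -0.0]
contact_force: [0.6, -0.4, -1.7]
width: 0.0261
[ 0.58130302 -0.04110061  0.26047212] [ 9.10603204e-05 -6.48200559e-01  7.61469646e-01 -8.12195632e-05] [-1.25410901  0.75646161  0.40174748] [-1.59672055e-01 -9.87170114e-01 -3.33862072e-05]
```

```bash
python3 -m inch '[[[-0.124,0.075,0],0],[[-0.126,0.076,0],0],[[-0.126,0.076,0],0],[[-0.126,0.076,0],0],[[-0.126,0.076,0],0],[[-0.126,0.076,0],0],[[-0.126,0.076,0],0],[[-0.126,0.076,0],0],[[-0.124,0.075,0],0],[[-0.124,0.074,0],0],[[0,0,0.05],0],[[0,0,0.1],0],[[0,0,0.11],0],[[0,0,0.11],0],[[0,0,0.07],0],[[0,0,0],0],[[0,0,0],0],[[0,0,0],0]]' && python3 snap.py w7 160 90 200 150
```

```text
time_s: 27.7
eef_pos: [0.4457, 0.299, 0.1513]
tool_rot: [0.001, -0.648, 0.762, 0.0]
contact_force: [0.1, -0.3, -0.8]
width: 0.0258
4.0 [0.44568573 0.29902105 0.15127429]
```

View pics/w7v.png

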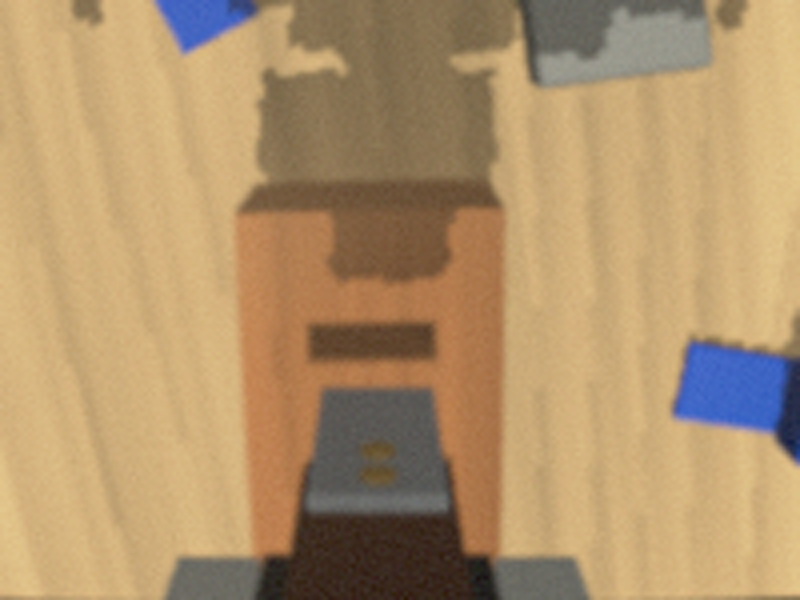

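The slot is at (308–436, 323–360) and the blade tip at (321–438, 388).

```bash
python3 -c "
from m import *
f,t,o,P,Rt=load('w7',160,90,4.)
z=o['eef_pos'][2]
for n,u,v,h in[('slotNearX+',308,323,.05),('slot',436,323,.05),('slot',436,360,.05),('slot',308,360,.05),('tip',321,387,z-.0656),('tip',438,387,z-.0656),('blk',237,212,.05),('blk',503,208,.05)]:
  X=f(u,v,h);print(n,X.round(4),t(X))"
```

```text
slotNearX+ [0.4567 0.2794 0.05  ] [ 17.7 -14.  101.3]
slot [0.4282 0.2841 0.05  ] [ 17.7  14.9 101.2]
slot [0.4295 0.2927 0.05  ] [  9.   15.  101.2]
slot [0.4583 0.288  0.05  ] [  9.  -14.1 101.3]
tip [0.4529 0.2839 0.0857] [13.8 -9.5 65.6]
tip [0.4301 0.2877 0.0857] [13.8 13.6 65.6]
blk [0.4678 0.2518 0.05  ] [ 43.2 -29.4 101.2]
blk [0.4096 0.2604 0.05  ] [ 44.   29.4 101.2]
```

```bash
python3 -m inch '[[[0.004,-0.005,0],0],[[0,0,0.03],0],[[0,0,0.05],0],[[0,0,0.05],0],[[0,0,0.03],0],[[0,0,0.02],0],[[0,0,0],0],[[0,0,0],0]]' && python3 -m inch '[[[0,0,0.02],0],[[0,0,0.02],0],[[0,0,0.02],0],[[0,0,0.01],0],[[0,0,0.004],0],[[0,0,0],0],[[0,0,0],0]]'
```

```text
time_s: 28.75
eef_pos: [0.4465, 0.2978, 0.1056]
tool_rot: [0.0, -0.648, 0.762, 0.0]
contact_force: [0.0, -0.6, -0.2]
width: 0.0259
time_s: 29.62
eef_pos: [0.4464, 0.2976, 0.087]
tool_rot: [0.0, -0.648, 0.762, 0.0]
contact_force: [0.6, 0.0, -1.2]
width: 0.026
```

```bash
python3 -m inch '[[[0,0,0.003],0],[[0,0,0],0],[[0,0,0],0]]'; python3 -m inch '[[[0,0,0.002],0],[[0,0,0],0],[[0,0,0],0]]'; python3 -m inch '[[[0,0,0.001],0],[[0,0,0],0],[[0,0,0],0]]'
```

```text
time_s: 30.0
eef_pos: [0.4463, 0.2976, 0.0861]
tool_rot: [0.0, -0.648, 0.762, -0.0]
contact_force: [0.3, 0.5, -0.1]
width: 0.0256
time_s: 30.38
eef_pos: [0.4464, 0.2976, 0.0859]
tool_rot: [0.0, -0.648, 0.762, 0.0]
contact_force: [-2.4, -0.0, 6.9]
width: 0.0261
time_s: 30.75
eef_pos: [0.4464, 0.2976, 0.0859]
tool_rot: [0.0, -0.648, 0.762, -0.0]
contact_force: [-2.8, -1.4, 8.1]
width: 0.026
```

Seated: 8 N up at TCP z 0.0859, matching home. Release, lift and check.

```bash
python3 -m inch '[[[0,0,0],0],[[0,0,0],0],[[0,0,0],0],[[0,0,0],0],[[0,0,0],0],[[0,0,0],0]]' 0.43 && python3 -m inch '[[[0,0,-0.03],0],[[0,0,-0.07],0],[[0,0,-0.1],0],[[0,0,-0.1],0],[[0,0,-0.1],0],[[0,0,-0.1],0],[[0,0,-0.05],0],[[0,0,0],0],[[0,0,0],0]]' && python3 snap.py w8 160 60 200 150 && python3 - <<'E'
import cv2
from h import *
t=imaging.grab_frame("top")[:,:,::-1];s=imaging.grab_frame("scene")[:,:,::-1]
cv2.imwrite("pics/topE.png",t);cv2.imwrite("pics/sceneE.png",s)
w=cv2.resize(cv2.imread("pics/w8.png")[60:210,160:360],(400,300),interpolation=3)
c=lambda i,x,y,w,h:cv2.resize(i[y:y+h,x:x+w],(400,300),interpolation=cv2.INTER_CUBIC)
cv2.imwrite("pics/end.png",np.vstack([np.hstack([w,c(t,240,165,80,60)]),np.hstack([c(s,260,110,80,60),c(s,220,165,80,60)])]))
E
```

```text
time_s: 31.5
eef_pos: [0.4463, 0.2976, 0.0853]
tool_rot: [-0.0, -0.648, 0.762, 0.0]
contact_force: [-0.3, -0.0, -0.6]
width: 0.0499
time_s: 32.62
eef_pos: [0.4459, 0.2972, 0.2218]
tool_rot: [-0.001, -0.648, 0.762, 0.0]
contact_force: [0.1, 0.8, 0.4]
width: 0.0499
4.0 [0.44589085 0.2971734  0.22180575]
```

View pics/end.png

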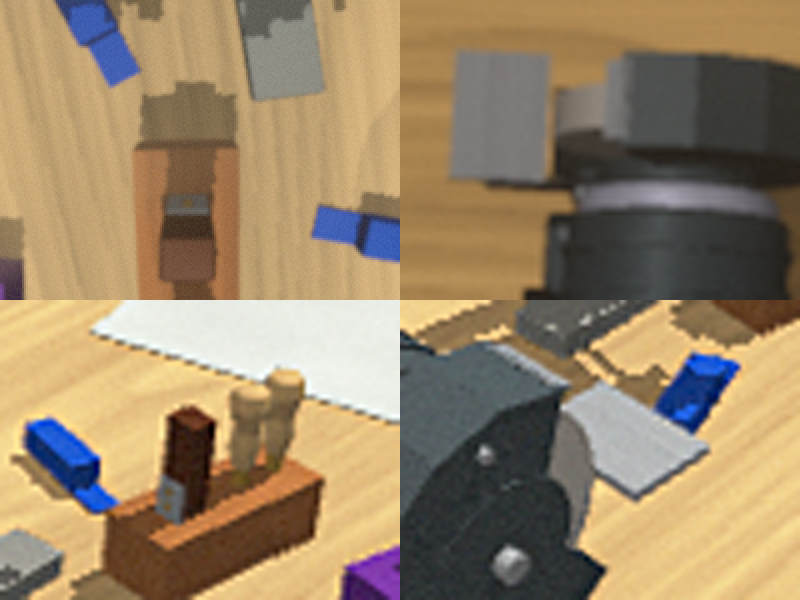

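Bottom-left and top-left panels show the gauge upright with its shoulder on the block. The right panels show the rest moved up to about one pixel (~3 mm) from the wheel, and the bystanders in view are where they were. Handing in.

```bash
python3 -c "
from bench import bot
print(bot.job_done())"
```

```text
the job is handed in; nothing more can be done
None
```

I set the tool rest with the gap gauge, put the gauge back in its slot, and handed the job in at about 33 s of the 64 s limit; no verdict is reported.

- **Setting the rest:** I took the rosewood gauge from the brown block and stood it on the rest with its blade in the gap. I then pushed the rest's front edge at about 4 N, and it slid about 9 mm. It stopped when the force rose to 6.7 and then 8.8 N with no more travel. The wrist picture then showed the blade's back against the rest edge, within about 0.3 mm.
- **Drawing out and returning:** The gauge came straight up with under 2 N of sideways force. It seated in the slot at tool height 0.0859 m, against 0.0856 m when I first gripped it, pressing up with 8 N.
- **Last checks:** The final pictures show the gauge upright in its slot with its shoulder on the block. The bystanders in those crops looked unmoved; I did not compare the mallet, carving or long gouge again.
- **Less certain:** I checked the gap after drawing out only in the top camera view, where it is about one pixel (roughly 3 mm).
- **Disagreement:** The starting gap read 13.5 mm in the wrist picture, but travel plus blade thickness gives about 12.3 mm. I relied on the contact force.

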